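# Start the units for a scope examination

### The arm

A 6-joint arm with a two-finger parallel gripper is mounted at the origin on the work surface. World frame = base frame: x ahead of the robot, y to its left, z up, the work surface at z = 0. Lengths are in m, angles in degrees, forces in N, time in s.
With the tool pointing down it reaches from about 0.4 to 0.825 m from the base axis. Payload 7 kg.
Tool frame: the origin (TCP) lies at the very end of the fingers, on their centre line; the grasp point (between the pads) lies 19 mm behind it; z points along the fingers, y is the direction in which the jaws open and shut (so a half turn about z gives the same grasp; the last joint's range is limited). The gripper opens to 88 mm and grips with 3 to 60 N. Pads are 19 mm wide; open, the fingers measure 130 mm over their backs; the gripper's body (78 mm by 193 mm) begins 47 mm behind the grasp point.
Start: joints at [16.507, 20.546, 0.682, 0, -70.136, -16.507], TCP at [0.675, -0, 0.227] pointing down, gripper open.
Joint ranges: [-176.03, 176.03], [-82.01, 121.73], [-58.28, 71.71], [-173.87, 95.51], [-174.79, -0.11], [-173.66, 173.66]. Speed limits (degrees/s): [136.94, 136.94, 172.46, 180, 180, 180].

### API

Orientations are given as [roll, pitch, yaw] about the fixed x, y, z axes, in that order (R = Rz(yaw) Ry(pitch) Rx(roll)).
In Python, from bench import state, optics, ctrl gives the robot as it stands.
- The arm moves only by the tool send_rows, never from a script. Its argument "deltas" is text: rows parted by semicolons, each of 7 numbers parted by spaces: the shift along the tool's x, y, z in m, then the turn, a rotation vector about the tool's x, y, z in rad, then the gripper command: -1 is shut, 1 is fully open, values between are in proportion. In form: x y z wx wy wz gripper; .... A call has 1 to 8 rows; each row is the pose to reach, as a shift and turn from the pose commanded when the call began, along the tool's axes at that moment; what a row does not reach only later rows make up. A row lasts 1/8 s, in which the tool goes at most 62.5 mm and 10.7 degrees, less where a joint would pass 70% of its speed; a pose out of reach is approached as far as the arm can. A call with a gripper value outside its range is refused whole. The fingers move at their own pace and stop on an object; "grip_force" is the grip in N (left out, the last holds). Time passes only in rows, so rows that repeat a pose let the fingers close. It gives the time, the measured TCP pose, the force and the opening at its end, in the units of the state.
- state(): the state, without advancing time (a new reading comes with each control period).
- optics.capture(name): name is "scene" or "side" or "wrist"; returns a dict with "img" (420x560x3 uint8, red, green, blue), "fx", "fy", "cx", "cy" (pixels), "R" (3x3) and "t" (3): a world point X has camera coordinates R X + t; the wrist camera has in their place "T_tool_cam" (4x4, takes a point from camera to tool coordinates, whose origin is the TCP and whose axes are the flange's). Camera axes: x right, y down, z forward; pixel columns grow to the right and rows downward; lengths in m; the calibration is good to about 2 mm. A picture is of the moment at which its call begins: read the wrist's pose just before it. There is no depth.
- ctrl.hand_in(): hands the job in, once; it reports no verdict.
Trained networks look in a picture, given as the dict that the camera call returned (one of the last four; its "shot" number tells which), for a name from the list of things; names that differ only in an ending like _2 or _b are one class to them, and where a whole thing is asked for, a point or a joint stands for the part that bears it (a point fixed in the world has none). Each returns a list of dicts, best first, with "score" (0 to 1); they miss things now and then, are a little off and sometimes report something else, mostly with a low value. They report only what shows in the picture. A call takes as long as a camera call. They do not tell look-alikes from the thing itself.
- optics.regions_of(picture, thing): "mask" (420x560 bool, what is visible of it) and "bbox" ([left, top, right, bottom] in pixels, round what is visible of it).
The state is a dict: "t": time; "joint_positions": joint angles; "joint_velocities": joint speeds; "joint_torque": joint torques, N m; "position": TCP position; "ee_rot": TCP orientation; "contact_force": force on the tool from outside, world axes, zero at the start; "ft_torque": the same for the moment, N m; "finger_gap": finger opening in m.
Only numpy, scipy, OpenCV 4.12 (cv2) and the standard library are available. Lean on these libraries where they do the work, as an engineer would, in place of code of your own. Each camera call takes 0.05 s, during which the arm holds its last target. There are 200 camera calls.

### The job

Get the veterinary table ready for a scope examination: with a fingertip gently press the green start key of the light source fully home, then the blue start key of the suction pump, then the yellow start key of the handheld oximeter, in that order. Leave the red standby keys up, and do not pick up or shift the oximeter or anything else lying about.

Things in the scene. Friction and masses are not known exactly. Their poses are not given: they have to be found in the camera images.
- light_source: Scope light source: white case with a green front, 150 x 150 mm, top face 80 mm above the table, fixed to the table. Origin: centre of its underside; z up, its front faces its own -x.
- light_key_top (a point): Centre of the top face of the light source's GREEN start key, a round cap 28 mm wide standing 12 mm above the case (92 mm above the table) when up. At x -35, y +35 mm in the light source's frame. The point goes down with the key.
- light_key (a joint): The light source's green start key. It slides straight down into the case: joint 0 = up, 0.007 m = fully home. It moves under a push of about 3 N, has no return spring and stays where it is left; pushing on past home meets a hard stop (over 25 N on the unit is too hard). Home means at least 5 mm down.
- light_stop (a joint): The light source's RED standby key, same shape and push as the green one, its centre at x -35, y -35 mm in the light source's frame, 70 mm from the green key. Starts up (0) and must stay up.
- suction_pump: Suction pump: grey case, 150 x 150 mm, top face 65 mm above the table, with a clear round jar with a blue lid (70 mm wide, top 110 mm above the table) at x -35, y 0 mm. Fixed to the table. Origin: centre of its underside; z up, its front faces its own -x.
- pump_key_top (a point): Centre of the top face of the suction pump's BLUE start key, a round cap 28 mm wide standing 12 mm above the case (77 mm above the table) when up. At x +42, y +35 mm in the pump's frame. The point goes down with the key.
- pump_key (a joint): The suction pump's blue start key. It slides straight down into the case: joint 0 = up, 0.007 m = fully home. It moves under a push of about 3 N, has no return spring and stays where it is left; pushing on past home meets a hard stop (over 25 N on the unit is too hard). Home means at least 5 mm down.
- pump_stop (a joint): The suction pump's RED standby key, same shape and push as the blue one, its centre at x +42, y -35 mm in the pump's frame, 70 mm from the blue key. Starts up (0) and must stay up.
- oximeter: Handheld pulse oximeter: white with blue edges and a black screen, 140 x 62 x 28 mm, about 0.3 kg, lying loose on the table, screen up. Origin: centre of its underside; its x runs along its length, the screen on the +x half, the key on the -x half.
- oximeter_key_top (a point): Centre of the top face of the oximeter's YELLOW start key, a round cap 28 mm wide standing 12 mm above the oximeter (40 mm above the table) when up. At x -38, y 0 mm in the oximeter's frame. The point goes down with the key.
- oximeter_key (a joint): The oximeter's yellow start key. It slides straight down into the case: joint 0 = up, 0.007 m = fully home. It moves under a push of about 3 N, has no return spring and stays where it is left; pushing on past home meets a hard stop (over 25 N on the unit is too hard). Home means at least 5 mm down.
- connector: Bystander, loose: blue angled breathing-tube connector, 60 x 30 x 18 mm, lying on top of the light source behind its two keys.
- laryngoscope: Bystander, loose: steel laryngoscope, 110 mm handle with a blade, lying on the table near the robot.
- vial: Bystander, loose: amber vial, 28 mm wide, 50 mm tall, on the table near the robot.
- spray: Bystander, loose: white and green bottle, 64 mm wide, 110 mm tall, beyond the units.
- bowl: Bystander, loose: steel bowl, 110 mm wide, 45 mm tall, beyond the units.
- tape: Bystander, loose: roll of blue tape, 70 mm wide, 25 mm tall, lying flat beyond the units.
- syringe: Bystander, loose: clear syringe, about 150 mm long, lying beyond the units.
Mind the look-alikes: they are no part of the job. What is shaped like the suction_pump but pink or purple is not meant.

How it is judged (in metres and radians):
On the way, in this order (a step that is already met when the one before it is completed fails the run):
1. The green key of the light source is pushed home (value of joint light_key above 0.005 m), for 0.1 s.
2. Then the blue key of the suction pump is pushed home (value of joint pump_key above 0.005 m), for 0.1 s.
3. Then the yellow key of the oximeter is pushed home (value of joint oximeter_key above 0.005 m), for 0.1 s.
At the end, for the whole second after the job is handed in: The green, blue and yellow start keys are each at least 5 mm down of their 7 mm travel, both red keys are up (less than 2 mm down), the oximeter lies flat and at rest within 15 mm of where it was, and every bystander within 20 mm of where it was (value of joint each of light_key, pump_key, oximeter_key above 0.005 m and value of joint each of light_stop, pump_stop below 0.002 m and distance of oximeter from where it was at the start of the episode below 0.015 m and angle between oximeter's own z axis and vertical below 0.1 rad and linear speed of oximeter below 0.02 m/s and distance of each of connector, laryngoscope, vial, spray, bowl, tape, syringe from where it was at the start of the episode below 0.02 m); the robot touches nothing.
It fails at once if a later start key is pushed in before the one ahead of it is home ((value of joint pump_key above 0.003 m and value of joint light_key below 0.005 m) or (value of joint oximeter_key above 0.003 m and value of joint pump_key below 0.005 m)).
It fails at once if a red standby key is pushed in (value of joint any of light_stop, pump_stop above 0.002 m).
It fails at once if a unit is pressed or bumped harder than 25 N (contact force between any of the fingers, the arm and light_source above 25 N or contact force between any of the fingers, the arm and suction_pump above 25 N or contact force between any of the fingers, the arm and oximeter above 25 N).
It fails at once if the oximeter is lifted, tipped or shoved more than 15 mm (distance of oximeter from where it was at the start of the episode above 0.015 m or angle between oximeter's own z axis and vertical above 0.2 rad or height (world z) of oximeter above 0.008 m).
It fails at once if a bystander is lifted or moved more than 20 mm (distance of any of connector, laryngoscope, vial, spray, bowl, tape, syringe from where it was at the start of the episode above 0.02 m).
It also fails if it takes over 56 s, if anything falls off the work surface, if the arm or the gripper's body presses on something with over 40 N, if the wrist force passes 120 N, or if a joint passes its speed limit or range.

## Working session

There is one attempt and no reset: what is moved stays moved. The work goes in short steps, Python scripts to look and compute and a tool call to move; the robot and the scene stay as the last step left them, time stands still between calls to the robot, and variables do not carry over. Pictures are saved under pics/ and viewed, about 8 in all and at most 12, crops included, and the job is handed in when it is done.

Besides the shell and the picture viewer there is one more tool, called after "Request:" as a command line: name --argument value ..., lists and objects as JSON in quotes. send_rows: Moves the arm, as the interface text tells. Its arguments: {"type":"object","properties":{"deltas":{"type":"string"},"grip_force":{"type":"number"}},"required":["deltas"]}

```bash
mkdir -p pics; python3 - <<'E'
from bench import state, optics, ctrl
import cv2,numpy as np
print(state())
for n in("scene","side","wrist"):
    p=optics.capture(n); cv2.imwrite(f"pics/{n}0.png",p["img"][:,:,::-1])
    print(n,{k:np.round(v,4).tolist() for k,v in p.items() if k!="img"})
    if n!="wrist":
        for th in("light_source","suction_pump","oximeter"):
            print(th,[(round(r["score"],2),r["bbox"]) for r in optics.regions_of(p,th)])
E
```

```text
{'t': 0.0, 'joint_positions': array([ 1.65061622e+01,  2.05915502e+01,  6.33475607e-01, -2.05241501e-02,
       -7.01355246e+01, -1.65073170e+01]), 'joint_velocities': array([-0.10877532, -0.0552127 , -0.04598364,  0.04749565,  0.02505893,
        0.03956692]), 'joint_torque': array([-8.00930356e-04, -5.82726967e+01,  2.93058443e+01,  6.99745238e+00,
        6.93249181e-03, -2.06530804e-04]), 'position': array([ 6.74507919e-01, -3.38664372e-05,  2.25617852e-01]), 'ee_rot': array([ 1.79904776e+02, -8.09900763e-03, -9.00081378e+01]), 'contact_force': array([-0.13215145,  0.14890343,  0.16145164]), 'ft_torque': array([-0.00807128, -0.01256804, -0.04188689]), 'finger_gap': 0.08735335003830028}
scene {'fx': 419.5895, 'fy': 419.5895, 'cx': 274.9341, 'cy': 208.1745, 'R': [[0.0903, 0.9959, -0.0038], [0.7922, -0.0741, -0.6057], [-0.6035, 0.0516, -0.7957]], 't': [-0.1857, -0.3901, 1.7458], 'shot': 1}
light_source [(0.87, [114.6, 183.7, 172.8, 235.2])]
suction_pump [(0.97, [372.6, 128.2, 432.0, 180.2]), (0.91, [304.7, 174.1, 359.2, 230.6]), (0.73, [204.0, 149.5, 250.5, 195.5]), (0.63, [305.3, 128.1, 349.7, 177.8]), (0.6, [133.2, 186.6, 142.9, 192.6])]
oximeter [(0.63, [222.5, 203.8, 256.9, 240.2])]
side {'fx': 456.3715, 'fy': 456.3715, 'cx': 282.7476, 'cy': 209.8754, 'R': [[0.706, -0.7082, -0.0079], [-0.3455, -0.3345, -0.8768], [0.6183, 0.6217, -0.4808]], 't': [-0.2846, 0.328, 0.9505], 'shot': 2}
light_source [(0.71, [351.2, 263.7, 443.6, 345.4])]
suction_pump [(0.91, [207.3, 189.3, 269.8, 234.0]), (0.85, [232.8, 253.4, 316.9, 317.6]), (0.66, [132.3, 183.7, 169.3, 221.2]), (0.65, [363.4, 216.1, 388.1, 234.3])]
oximeter [(0.82, [287.7, 234.3, 343.3, 264.2])]
wrist {'fx': 336.8663, 'fy': 336.8663, 'cx': 278.6639, 'cy': 206.3898, 'T_tool_cam': [[0.0004, -0.965, -0.2621, 0.0718], [1.0, 0.0003, 0.0003, 0.0002], [-0.0003, -0.2621, 0.965, -0.1581], [0.0, 0.0, 0.0, 1.0]], 'shot': 3}
```

```bash
python3 - <<'E'
import cv2
a=cv2.imread("pics/scene0.png");cv2.imwrite("pics/a.png",cv2.resize(a[110:270,90:450],None,fx=2.2,fy=2.2,interpolation=3))
b=cv2.imread("pics/side0.png");cv2.imwrite("pics/b.png",cv2.resize(b[160:370,110:470],None,fx=2.2,fy=2.2,interpolation=3))
E
```

```text
(no output)
```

View pics/a.png

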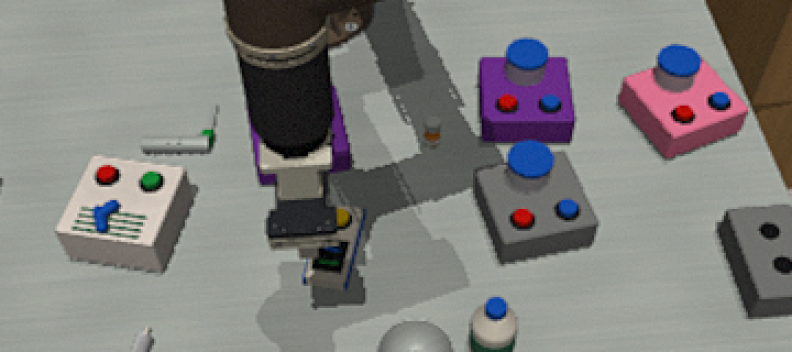

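View pics/b.png

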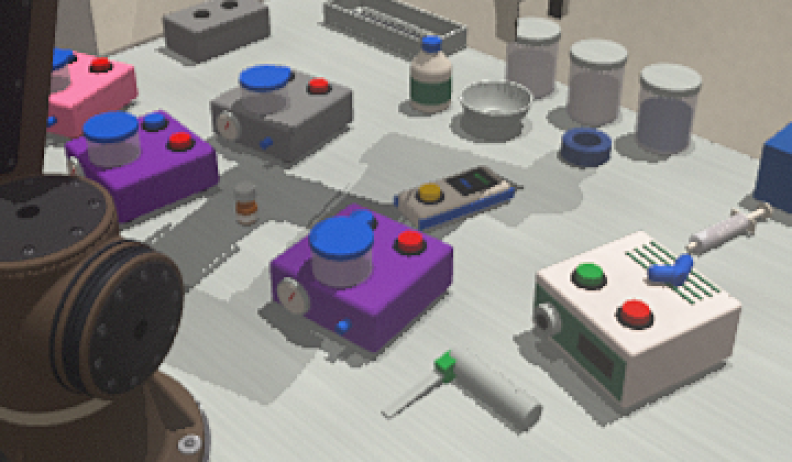

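The grey jarred unit (scene crop 535,200) is the suction pump. The two purple ones (527,90 and 300,130, behind the arm) and the pink one (680,100) are look-alikes, and the grey box at far right has no jar. Both crops show this clearly. Key pixels in the full scene picture: green about (159,192), blue about (348,205), yellow about (244,208).

```bash
cat > h.py <<'E'
import numpy as np,cv2
from scipy.spatial.transform import Rotation as Ro
def pose(p,s=None):
    "camera R,t world->cam"
    if "R" in p: return np.array(p["R"]),np.array(p["t"])
    T=np.eye(4);T[:3,:3]=Ro.from_euler("xyz",s["ee_rot"],degrees=True).as_matrix();T[:3,3]=s["position"]
    M=np.linalg.inv(T@np.array(p["T_tool_cam"]));return M[:3,:3],M[:3,3]
def toworld(p,uv,z,s=None):
    R,t=pose(p,s);c=-R.T@t
    d=R.T@np.array([(uv[0]-p["cx"])/p["fx"],(uv[1]-p["cy"])/p["fy"],1]);return c+d*(z-c[2])/d[2]
def proj(p,X,s=None):
    R,t=pose(p,s);x=R@np.array(X)+t;return np.array([p["fx"]*x[0]/x[2]+p["cx"],p["fy"]*x[1]/x[2]+p["cy"]])
HUE=dict(green=(50,75),blue=(100,120),yellow=(20,32),red=None)
def blobs(img,col,amin=15,box=None):
    h=cv2.cvtColor(img,cv2.COLOR_RGB2HSV);H,S,V=cv2.split(h)
    m=((H<8)|(H>172)) if col=="red" else ((H>=HUE[col][0])&(H<=HUE[col][1]))
    m=(m&(S>130)&(V>60)).astype(np.uint8)
    if box is not None:
        k=np.zeros_like(m);k[box[1]:box[3],box[0]:box[2]]=1;m*=k
    n,_,st,c=cv2.connectedComponentsWithStats(m)
    return [(st[i,4],st[i,:4].tolist(),c[i].round(1)) for i in range(1,n) if st[i,4]>=amin]
E
python3 - <<'E'
from h import *
from bench import optics
p=optics.capture("scene");q=optics.capture("side")
Z=dict(green=.09,blue=.075,yellow=.038,red=.08)
for n,c in(("scene",p),("side",q)):
    for col in Z:
        for a,b,u in blobs(c["img"],col): print(n,col,a,b,u,toworld(c,u,Z[col]).round(3))
print("purple lid", toworld(q,(265,270),.11), "grey red", toworld(p,(327,209),.075))
E
```

```text
scene green 45 [154, 188, 9, 7] [158.  191.1] [ 0.468 -0.242  0.09 ]
scene blue 212 [320, 128, 19, 14] [329.3 134.3] [0.237 0.368 0.075]
scene blue 215 [389, 130, 19, 15] [398.2 137.1] [0.276 0.619 0.075]
scene blue 46 [336, 153, 9, 7] [339.8 156. ] [0.351 0.387 0.075]
scene blue 42 [413, 152, 8, 7] [416.8 154.9] [0.372 0.661 0.075]
scene blue 3278 [9, 167, 72, 67] [ 46.7 199.2] [ 0.456 -0.608  0.075]
scene blue 286 [321, 174, 21, 17] [330.7 182. ] [0.469 0.334 0.075]
scene blue 93 [132, 201, 12, 15] [136.9 207.3] [ 0.517 -0.309  0.075]
scene blue 57 [344, 201, 9, 8] [347.8 204.2] [0.568 0.373 0.075]
scene blue 22 [248, 215, 6, 22] [250.5 225.5] [0.623 0.054 0.075]
scene blue 75 [311, 245, 9, 10] [315.1 249.6] [0.729 0.242 0.075]
scene blue 216 [219, 273, 22, 21] [229.1 283.3] [ 0.817 -0.018  0.075]
scene blue 2934 [54, 300, 96, 48] [102.1 325.4] [ 0.911 -0.358  0.075]
scene yellow 39 [243, 205, 6, 8] [245.1 208.3] [0.526 0.039 0.038]
scene yellow 1549 [0, 233, 58, 57] [ 32.8 269.4] [ 0.697 -0.609  0.038]
scene red 47 [316, 153, 9, 7] [320.  156.1] [0.35  0.315 0.08 ]
scene red 49 [3
[... 1112 characters left out ...]
  0.075]
side blue 4430 [468, 347, 92, 73] [523.2 390.7] [ 0.411 -0.59   0.075]
side yellow 59 [301, 244, 9, 7] [305. 247.] [0.523 0.031 0.038]
side yellow 576 [542, 310, 18, 50] [552.9 337.2] [ 0.633 -0.577  0.038]
side red 46 [151, 186, 9, 6] [155.  188.5] [0.388 0.582 0.08 ]
side red 43 [251, 196, 8, 6] [254.5 198.4] [0.57  0.291 0.08 ]
side red 56 [187, 221, 10, 7] [191.6 223.6] [0.338 0.304 0.08 ]
side red 83 [291, 265, 11, 9] [296.  269.2] [ 0.388 -0.062  0.08 ]
side red 99 [393, 297, 13, 10] [398.8 301.1] [ 0.46  -0.306  0.08 ]
side red 48 [555, 296, 5, 14] [557.5 303.6] [ 0.694 -0.557  0.08 ]
purple lid [ 0.30514933 -0.0406338   0.11      ] grey red [0.58142823 0.30236499 0.075     ]
```

Request:
send_rows --deltas "0.04 0.034 0 0 0 0 -1;0.08 0.068 0.01 0 0 0 -1;0.12 0.102 0.02 0 0 0 -1;0.16 0.136 0.025 0 0 0 -1;0.2 0.17 0.03 0 0 0 -1;0.23 0.196 0.036 0 0 0 -1;0.242 0.206 0.036 0 0 0 -1;0.242 0.206 0.036 0 0 0 -1" --grip_force 10

```text
t: 1.55
position: [0.4689, -0.2426, 0.191]
ee_rot: [-180.0, -0.0, -90.1]
contact_force: [0.7, 0.5, 0.3]
finger_gap: 0.0131
```

```bash
cat > look.py <<'E'
import sys
from h import *
from bench import optics,state
name,cols,z=sys.argv[1],sys.argv[2].split(","),float(sys.argv[3])
s=state();p=optics.capture("wrist")
print(s["t"],s["position"].round(4),s["ee_rot"].round(2),s["contact_force"].round(2),s["finger_gap"])
for col in cols:
    for a,b,u in blobs(p["img"],col,100): print(col,a,b,u,toworld(p,u,z,s).round(4))
im=p["img"][:,:,::-1].copy();u=proj(p,s["position"]+[0,0,z-s["position"][2]],s).astype(int)
cv2.drawMarker(im,u.tolist(),(255,0,255),0,14,1)
cv2.imwrite(f"pics/{name}.png",im)
E
python3 look.py w1 green,red .092
```

```text
1.55 [ 0.4689 -0.2426  0.191 ] [-1.7995e+02 -1.0000e-02 -9.0080e+01] [0.71 0.48 0.32] 0.013063840036485
green 951 [262, 188, 35, 36] [278.7 205.5] [ 0.4687 -0.2454  0.092 ]
red 1126 [285, 100, 38, 39] [303.7 118.7] [ 0.4501 -0.3117  0.092 ]
```

View pics/w1.png

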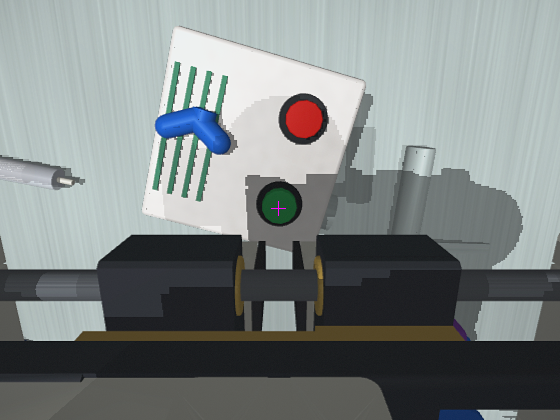

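The picture shows the white light source with the green key at (279,206), right under the TCP mark, the red key clear at (304,119), and the connector behind. I'll descend.

Request:
send_rows --deltas "0.001 0 0.04 0 0 0 -1;0.002 0 0.07 0 0 0 -1;0.002 0 0.088 0 0 0 -1;0.002 0 0.095 0 0 0 -1;0.002 0 0.095 0 0 0 -1"

```text
t: 2.22
position: [0.4696, -0.2436, 0.0955]
ee_rot: [180.0, -0.0, -89.9]
contact_force: [0.0, -0.3, 0.6]
finger_gap: 0.0009
```

Request:
send_rows --deltas "0 0 0.001 0 0 0 -1;0 0 0.002 0 0 0 -1;0 0 0.003 0 0 0 -1;0 0 0.004 0 0 0 -1;0 0 0.005 0 0 0 -1;0 0 0.006 0 0 0 -1"

```text
t: 2.98
position: [0.4691, -0.2441, 0.0897]
ee_rot: [-180.0, -0.0, -90.0]
contact_force: [0.5, -0.9, 3.3]
finger_gap: 0.0001
```

Request:
send_rows --deltas "0 0 0.001 0 0 0 -1;0 0 0.002 0 0 0 -1;0 0 0.003 0 0 0 -1;0 0 0.004 0 0 0 -1;0 0 0.004 0 0 0 -1"

```text
t: 3.6
position: [0.469, -0.244, 0.0854]
ee_rot: [-180.0, 0.0, -90.0]
contact_force: [0.3, 0.1, 0.7]
finger_gap: 0.0006
```

Request:
send_rows --deltas "0 0 0.0005 0 0 0 -1;0 0 0.001 0 0 0 -1;0 0 0.001 0 0 0 -1"

```text
t: 3.98
position: [0.4691, -0.2441, 0.0852]
ee_rot: [-180.0, -0.0, -90.0]
contact_force: [-1.8, 1.3, 8.3]
finger_gap: 0.0004
```

Request:
send_rows --deltas "0 0 -0.01 0 0 0 -1;0 0 -0.05 0 0 0 -1;0 0 -0.1 0 0 0 -1;-0.05 -0.008 -0.1 0 0 0 -1;-0.1 -0.016 -0.1 0 0 0 -1;-0.15 -0.024 -0.1 0 0 0 -1;-0.2 -0.032 -0.1 0 0 0 -1;-0.25 -0.04 -0.1 0 0 0 -1"

```text
t: 4.97
position: [0.5088, 0.0076, 0.185]
ee_rot: [-180.0, 0.0, -90.0]
contact_force: [0.2, -1.0, 0.4]
finger_gap: 0.0004
```

Request:
send_rows --deltas "-0.05 -0.008 0 0 0 0 -1;-0.1 -0.016 0 0 0 0 -1;-0.15 -0.024 0 0 0 0 -1;-0.2 -0.032 0 0 0 0 -1;-0.25 -0.04 0 0 0 0 -1;-0.3 -0.048 0 0 0 0 -1;-0.35 -0.056 0 0 0 0 -1;-0.367 -0.059 0 0 0 0 -1"

```text
t: 5.98
position: [0.5677, 0.3754, 0.1839]
ee_rot: [180.0, -0.0, -89.9]
contact_force: [0.4, -1.1, 0.1]
finger_gap: 0.0006
```

```bash
python3 look.py w2 blue,red .077
```

```text
5.975 [0.5677 0.3754 0.1839] [ 1.7996e+02 -3.0000e-02 -8.9900e+01] [ 0.36 -1.09  0.08] 0.0006023503471162716
blue 664 [0, 0, 25, 29] [11.1 13.2] [0.7563 0.2347 0.077 ]
blue 134 [410, 74, 10, 16] [414.2  81.6] [0.4671 0.2794 0.077 ]
blue 8218 [330, 92, 103, 103] [380.9 143.4] [0.4881 0.3246 0.077 ]
blue 950 [262, 182, 34, 35] [278.4 199. ] [0.5676 0.3692 0.077 ]
blue 1103 [516, 199, 42, 34] [536.6 215.4] [0.3554 0.3827 0.077 ]
red 1084 [246, 93, 37, 38] [264.  111.8] [0.5786 0.3012 0.077 ]
red 545 [541, 113, 19, 36] [551.3 131.5] [0.3577 0.3153 0.077 ]
red 325 [436, 409, 32, 11] [451.4 414.2] [0.3977 0.586  0.077 ]
```

View pics/w2.png

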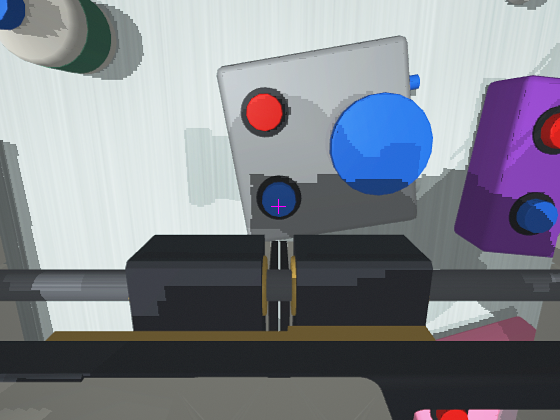

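This is the grey pump: blue key at (278,199) just under the mark, red key at (264,112), jar to the right.

Request:
send_rows --deltas "0.001 0 0.04 0 0 0 -1;0.003 0 0.08 0 0 0 -1;0.003 0 0.098 0 0 0 -1;0.003 0 0.104 0 0 0 -1;0.003 0 0.104 0 0 0 -1"

```text
t: 6.65
position: [0.5685, 0.3702, 0.0815]
ee_rot: [-179.9, 0.0, -90.0]
contact_force: [1.4, -0.1, 0.9]
finger_gap: 0.0008
```

Request:
send_rows --deltas "0 0 0.001 0 0 0 -1;0 0 0.002 0 0 0 -1;0 0 0.003 0 0 0 -1;0 0 0.004 0 0 0 -1;0 0 0.005 0 0 0 -1;0 0 0.006 0 0 0 -1;0 0 0.007 0 0 0 -1"

```text
t: 7.52
position: [0.5681, 0.3701, 0.0736]
ee_rot: [-180.0, 0.0, -90.0]
contact_force: [-0.6, 0.1, 2.0]
finger_gap: 0.0003
```

Request:
send_rows --deltas "0 0 0.001 0 0 0 -1;0 0 0.002 0 0 0 -1;0 0 0.003 0 0 0 -1;0 0 0.0035 0 0 0 -1;0 0 0.0035 0 0 0 -1"

```text
t: 8.15
position: [0.5681, 0.3701, 0.0704]
ee_rot: [-180.0, 0.0, -90.0]
contact_force: [-0.6, 0.9, 5.0]
finger_gap: 0.0003
```

Request:
send_rows --deltas "0 0 0.0005 0 0 0 -1;0 0 0.001 0 0 0 -1;0 0 0.001 0 0 0 -1"

```text
t: 8.52
position: [0.5681, 0.3701, 0.0703]
ee_rot: [-180.0, 0.0, -90.0]
contact_force: [-3.3, -0.5, 10.5]
finger_gap: 0.0002
```

Request:
send_rows --deltas "0 0 -0.01 0 0 0 -1;0 0 -0.06 0 0 0 -1;0 0 -0.11 0 0 0 -1;0.05 0.006 -0.11 0 0 0 -1;0.1 0.013 -0.11 0 0 0 -1;0.15 0.02 -0.11 0 0 0 -1;0.2 0.026 -0.11 0 0 0 -1;0.25 0.033 -0.11 0 0 0 -1"

```text
t: 9.52
position: [0.5344, 0.1183, 0.1791]
ee_rot: [180.0, -0.0, -90.0]
contact_force: [0.1, -0.5, 0.9]
finger_gap: 0.0007
```

Request:
send_rows --deltas "0.05 0.006 0.01 0 0 0 -1;0.08 0.01 0.03 0 0 0 -1;0.086 0.011 0.04 0 0 0 -1;0.086 0.011 0.04 0 0 0 -1"

```text
t: 10.02
position: [0.5237, 0.0337, 0.1386]
ee_rot: [179.9, -0.0, -90.0]
contact_force: [0.1, 0.9, -0.5]
finger_gap: 0.0002
```

```bash
python3 look.py w3 yellow .04
```

```text
10.025 [0.5237 0.0337 0.1386] [ 1.7993e+02 -3.0000e-02 -9.0050e+01] [ 0.15  0.88 -0.51] 0.0001714973064419829
yellow 1006 [259, 188, 35, 37] [275.8 206.2] [0.5256 0.0314 0.04  ]
yellow 228 [262, 256, 5, 59] [264.  285.8] [0.5357 0.1009 0.04  ]
yellow 227 [291, 256, 5, 59] [293.3 284.4] [0.511  0.0996 0.04  ]
yellow 4274 [47, 326, 388, 15] [263.9 334.6] [0.5363 0.1484 0.04  ]
```

View pics/w3.png

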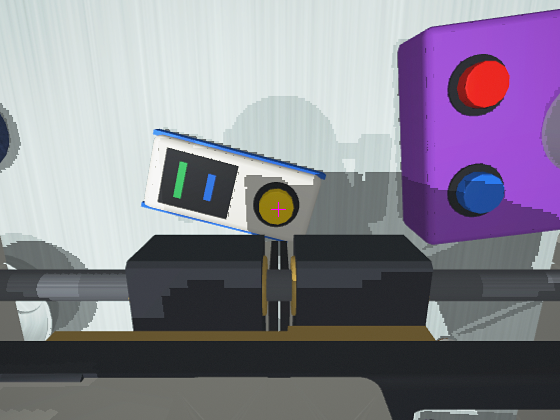

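The oximeter has its yellow key at (276,206), almost on the mark, and the purple look-alike is clear to the right. I'll correct by 2 mm and descend.

Request:
send_rows --deltas "0.001 -0.001 0.04 0 0 0 -1;0.002 -0.002 0.07 0 0 0 -1;0.002 -0.002 0.088 0 0 0 -1;0.002 -0.002 0.095 0 0 0 -1;0.002 -0.002 0.095 0 0 0 -1"

```text
t: 10.7
position: [0.5264, 0.0327, 0.0443]
ee_rot: [-180.0, -0.0, -89.9]
contact_force: [0.2, 0.3, -0.4]
finger_gap: 0.0009
```

Request:
send_rows --deltas "0 0 0.001 0 0 0 -1;0 0 0.002 0 0 0 -1;0 0 0.003 0 0 0 -1;0 0 0.004 0 0 0 -1;0 0 0.005 0 0 0 -1;0 0 0.006 0 0 0 -1;0 0 0.007 0 0 0 -1"

```text
t: 11.58
position: [0.5261, 0.032, 0.0371]
ee_rot: [-180.0, -0.0, -90.0]
contact_force: [-0.2, 0.4, 1.4]
finger_gap: 0.0006
```

Request:
send_rows --deltas "0 0 0.001 0 0 0 -1;0 0 0.002 0 0 0 -1;0 0 0.003 0 0 0 -1;0 0 0.004 0 0 0 -1;0 0 0.004 0 0 0 -1"

```text
t: 12.2
position: [0.5261, 0.032, 0.0333]
ee_rot: [-180.0, -0.0, -90.0]
contact_force: [-0.9, 0.2, 5.3]
finger_gap: 0.0003
```

Request:
send_rows --deltas "0 0 0.0005 0 0 0 -1;0 0 0.001 0 0 0 -1;0 0 0.001 0 0 0 -1"

```text
t: 12.58
position: [0.5261, 0.0319, 0.0331]
ee_rot: [-180.0, -0.0, -90.0]
contact_force: [-4.2, 0.5, 14.6]
finger_gap: 0.0002
```

Request:
send_rows --deltas "0 0 -0.01 0 0 0 -1;0 0 -0.04 0 0 0 -1;0 0 -0.08 0 0 0 -1;0 0 -0.105 0 0 0 -1;0 0 -0.105 0 0 0 -1;0 0 -0.105 0 0 0 -1"

```text
t: 13.32
position: [0.5255, 0.0319, 0.1366]
ee_rot: [180.0, 0.0, -90.0]
contact_force: [-0.5, -0.6, -0.8]
finger_gap: 0.0001
```

```bash
python3 look.py w4 yellow .033; python3 - <<'E'
from h import *
from bench import optics
p=optics.capture("scene");q=optics.capture("side")
cv2.imwrite("pics/c.png",cv2.resize(q["img"][160:370,110:470,::-1],None,fx=2.2,fy=2.2,interpolation=3))
a=cv2.imread("pics/side0.png")
for n,c in(("scene",p),("side",q)):
    for col in("green","yellow","red"):
        for x in blobs(c["img"],col):print(n,col,x)
E
```

```text
13.325 [0.5255 0.0319 0.1366] [ 1.7996e+02  1.0000e-02 -9.0010e+01] [-0.51 -0.6  -0.81] 0.00012767127217438139
yellow 919 [261, 191, 35, 34] [278.  207.4] [0.5257 0.032  0.033 ]
yellow 227 [262, 256, 5, 59] [264.  285.8] [0.5377 0.102  0.033 ]
yellow 224 [291, 256, 5, 59] [293.3 284.7] [0.5125 0.1009 0.033 ]
yellow 4272 [47, 326, 388, 15] [263.9 334.6] [0.5384 0.1505 0.033 ]
scene green (np.int32(48), [154, 189, 9, 7], array([158.4, 192.1]))
scene green (np.int32(20), [235, 228, 9, 3], array([239.2, 228.8]))
scene yellow (np.int32(41), [240, 206, 9, 7], array([244. , 209.2]))
scene yellow (np.int32(1547), [0, 233, 58, 57], array([ 32.7, 269.3]))
scene red (np.int32(47), [316, 153, 9, 7], array([320. , 156.1]))
scene red (np.int32(50), [397, 157, 9, 8], array([400.6, 160.6]))
scene red (np.int32(47), [212, 171, 8, 7], array([215.7, 174. ]))
scene red (np.int32(54), [134, 185, 9, 8], array([137.8, 188.5]))
scene red (np.int32(59), [323, 205, 10, 8], array([327.2, 208.4]))
scene red (np.int32(1508), [0, 226, 42, 45], array([ 17.7, 247. ]))
side green (np.int32(69), [372, 282, 12, 7], array([377.3, 285. ]))
side green (np.int32(40), [308, 320, 9, 8], array([312.1, 324. ]))
side yellow (np.int32(41), [301, 246, 9, 5], array([305., 248.]))
side yellow (np.int32(576), [542, 310, 18, 50], array([552.9, 337.2]))
side red (np.int32(46), [151, 186, 9, 6], array([155. , 188.5]))
side red (np.int32(44), [251, 196, 8, 6], array([254.4, 198.4]))
side red (np.int32(59), [187, 221, 10, 7], array([191.5, 223.8]))
side red (np.int32(83), [291, 265, 11, 9], array([296. , 269.2]))
side red (np.int32(101), [393, 296, 13, 11], array([398.9, 301.1]))
side red (np.int32(48), [555, 296, 5, 14], array([557.5, 303.6]))
```

View pics/c.png

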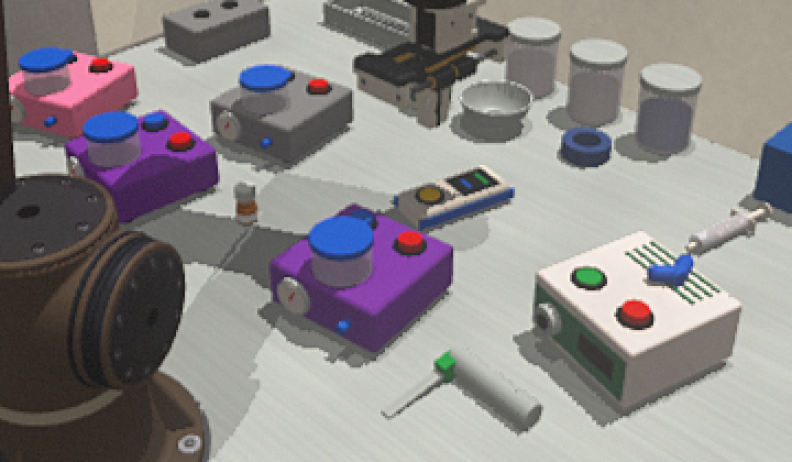

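The green and yellow keys sit lower (crop 589,277 and 430,194), the red keys haven't changed, and nothing has shifted. The arm is clear. I'll hand in.

```bash
python3 -c "
from bench import ctrl;print(ctrl.hand_in())"
```

```text
the job is handed in; nothing more can be done
None
```

I pressed the green, blue and yellow start keys home in that order with closed fingertips and handed the job in at about 13 s of the 56 s. No verdict was reported.

- **Presses:** Each press went to the hard stop, with the fingertip ending within 0.3 mm of the fully-home height. The readings at the stop were about 8 N (green), 10 N (blue) and 15 N (yellow), against the 25 N limit.
- **Final pictures:** The green and yellow keys appear lower, and the red keys have not moved. The oximeter key is within 1 mm of where it was before the press. The bystanders in the side view look unmoved, though I did not measure them one by one. The arm ended about 100 mm above the oximeter.
- **Not checked in a picture:** I took no close-up of the blue key afterwards, so that it is home rests on the fingertip height and the force at the stop. No check failed or disagreed.

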